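# Set out a wheel-fitting kit at the packing bench

## Task

Set the wheel-fitting kit out for packing: lay the flat white box on the middle of the big white carton, its long sides along the carton's long sides, and put the spacer ring on the middle of that box. In the three-compartment cardboard tray stand the long socket in the left compartment as seen from the robot, the short socket in the right one, and lay the wheel cap between them, each upright in the middle of its compartment. Leave the tape roll and the label roll where they are.

Things in the scene. Friction and masses are not known exactly. Their poses are not given: they have to be found in the camera images.
- carton: big closed white shipping carton, fixed; 120 mm along its x, 170 mm along its y (long side), 55 mm tall. Origin: centre of its underside, on the table. Its flat top is 55 mm above the origin.
- tray: shallow open cardboard tray, fixed; 108 mm along its x, 202 mm along its y, walls 12 mm tall and 4 mm thick, floor 4 mm thick, with three equal compartments side by side along y, each 100 mm (x) by 62 mm (y) inside. Origin: centre of its underside, on the table. Compartment middles at tray y = +66 mm (left as seen from the robot, which looks along +x), 0 (middle) and -66 mm (right), all at x = 0.
- flat_box: small flat white box, loose, 110 mm along its x (long side), 58 mm along its y, 28 mm tall, about 150 g. Origin: centre of its underside.
- spacer_ring: plain bare aluminium spacer ring lying flat, loose; outer diameter 58 mm, hole 36 mm, 18 mm tall, about 90 g. Origin: centre of its underside, z along its axis, up.
- wheel_cap: black plastic wheel centre cap lying flat, its crown with a small steel disc up, loose; diameter 54 mm, straight side 17 mm tall, bevelled crown up to 22 mm, about 50 g. Origin: centre of its underside, z up.
- long_socket: long steel wheel-nut socket standing upright, loose; cylinder of diameter 28 mm, 64 mm tall, about 200 g. Origin: centre of its underside, z along its axis, up.
- short_socket: short steel wheel-nut socket standing upright, loose; cylinder of diameter 28 mm, 34 mm tall, about 110 g. Origin: centre of its underside, z along its axis, up.
- tape_roll: bystander, loose, to be left alone: brown roll of packing tape lying flat, outer diameter 68 mm, hole 52 mm, 25 mm tall. Origin: centre of its underside.
- label_roll: bystander, loose, to be left alone: white paper roll of labels lying flat, diameter 62 mm, 30 mm tall, with a small dark core 30 mm across in a brown rim (a solid disc, not an open ring). Origin: centre of its underside. Not listed: a green hand tape dispenser, 140 mm tall, fixed, stands in the same area as the carton and the tray; other bench equipment lies beyond x = 0.72 m and |y| = 0.55 m.
Mind the look-alikes: they are no part of the job. Leave any orange or yellow look-alike of the wheel_cap alone.

How it is judged (in metres and radians):
At the end, for the whole second after the job is handed in: Box flat on the carton, within 15 mm of centre, long sides within 0.2 rad; ring flat on the box within 12 mm of centre; long socket, cap, short socket on the tray floor in left, middle, right compartment, each within 15 mm of its middle along both tray axes; tilts under 0.12 rad, released, at rest (horizontal distance between flat_box and carton below 0.015 m and z of flat_box in the frame of carton between 0.05 and 0.06 m and angle between the x axis of flat_box and the y axis of carton, either way round below 0.2 rad and horizontal distance between spacer_ring and flat_box below 0.012 m and z of spacer_ring in the frame of flat_box between 0.024 and 0.032 m and y of long_socket in the frame of tray between 0.051 and 0.081 m and x of long_socket in the frame of tray between -0.015 and 0.015 m and z of long_socket in the frame of tray between 0 and 0.008 m and y of wheel_cap in the frame of tray between -0.015 and 0.015 m and x of wheel_cap in the frame of tray between -0.015 and 0.015 m and z of wheel_cap in the frame of tray between 0 and 0.008 m and y of short_socket in the frame of tray between -0.081 and -0.051 m and x of short_socket in the frame of tray between -0.015 and 0.015 m and z of short_socket in the frame of tray between 0 and 0.008 m and angle between each of flat_box, spacer_ring, wheel_cap, long_socket, short_socket's own z axis and vertical below 0.12 rad and linear speed of each of flat_box, spacer_ring, wheel_cap, long_socket, short_socket below 0.02 m/s); the robot touches nothing.
It fails at once if the tape roll is pushed more than 30 mm from its place (distance of tape_roll from where it was at the start of the episode above 0.03 m).
It fails at once if the label roll is pushed more than 30 mm from its place (distance of label_roll from where it was at the start of the episode above 0.03 m).
It also fails if it takes over 144 s, if anything falls off the work surface, if the arm or the gripper's body presses on something with over 40 N, if the wrist force passes 120 N, or if a joint passes its speed limit or range.

## Robot

A 6-joint arm with a two-finger parallel gripper is mounted at the origin on the work surface. World frame = base frame: x ahead of the robot, y to its left, z up, the work surface at z = 0. Lengths are in mm, angles in rad, forces in N, time in s.
With the tool pointing down it reaches from about 350 to 775 mm from the base axis. Payload 7.3 kg.
Tool frame: the origin (TCP) lies midway between the tips of the shut fingers; the grasp point (between the pads) lies 19 mm behind it; z points along the fingers, y is the line along which they close (so a half turn about z gives the same grasp; the last joint's range is limited). The gripper opens to 92 mm and grips with 3 to 60 N. Pads are 19 mm wide; open, the fingers measure 130 mm over their backs; the gripper's body (75 mm by 190 mm) begins 47 mm behind the grasp point.
Start: joints at [1.185, 0.342, 1.524, -0, 1.275, -0.146], TCP at [124.676, 510.001, 226.741] pointing down, gripper open.
Joint ranges: [-2.53, 2.53], [-0.77, 2.02], [0.04, 2.7], [-1, 4.14], [0.28, 2.66], [-3.11, 3.11]. Speed limits (rad/s): [2.57, 2.57, 3.14, 3.14, 3.14, 3.14].

## Interface

Orientations are given as [roll, pitch, yaw] about the fixed x, y, z axes, in that order (R = Rz(yaw) Ry(pitch) Rx(roll)).
In Python, from plant import bot gives the robot as it stands.
- The arm moves only by the tool jog_arm, never from a script. Its arguments are lists of equal length, an entry for each row: "dp": the shift along the tool's x, y, z in m, a list of three; "twist": the turn about the tool's z in degrees. A call has 1 to 10 rows; each row shifts and turns the commanded pose from where the row before left it, along the tool's axes as they then stand; what a row does not reach is not made up. A row lasts 1/8 s, in which the tool goes at most 62.5 mm and 10.7 degrees, less where a joint would pass 70% of its speed; a pose out of reach is approached as far as the arm can. A call is refused whole if a number of a shift passes 0.0625 or a number of a turn 10.7, either way. A call with a gripper value outside its range is refused whole. "jaw" is the finger opening in m, from 0 to 0.0918, set as the call begins (left out, the last holds). The fingers move at their own pace and stop on an object; the grip force is fixed at half the most. Time passes only in rows, so rows that do not move let the fingers close. It gives the time, the measured TCP pose, the force, the opening and the grip force at its end, in the units of the state.
- bot.get_obs(): the state, without advancing time (a new reading comes with each control period).
- bot.capture(name): name is "side" or "top" or "wrist"; returns the picture (400x640x3 uint8, blue, green, red); there is no depth.
- bot.camera_params(name): a dict with "fx", "fy", "cx", "cy" (pixels), "R" (3x3) and "t" (3): a world point X has camera coordinates R X + t. Camera axes: x right, y down, z forward; pixel columns grow to the right and rows downward; lengths in mm; the calibration is good to about 2 mm. A picture is of the moment at which its call begins: read the wrist's pose just before it. camera_params takes no time and is no camera call; for the wrist camera it gives the pose at the moment of the call.
- bot.close_job(): hands the job in; it is judged then, once.
Trained networks look in the newest picture that a camera, given by its name, has taken for a name from the list of things; names that differ only in an ending like _2 or _b are one class to them, and where a whole thing is asked for, a point or a joint stands for the part that bears it (a point fixed in the world has none). Each returns a list of dicts, best first, with "confidence" (0 to 1); they miss things now and then, are a little off and sometimes report something else, mostly with a low value. They report only what shows in the picture. A call takes as long as a camera call. They do not tell look-alikes from the thing itself.
- bot.find_in(camera, label): "bbox" ([centre column, centre row, width, height] in pixels, round what is visible of it).
- bot.masks_of(camera, label): "pixels" (400x640 bool, what is visible of it) and "bbox" ([centre column, centre row, width, height] in pixels, round what is visible of it).
The state is a dict: "time": time; "joint_positions": joint angles; "dq": joint speeds; "tau": joint torques, N m; "tool_pos": TCP position; "tcp_rot": TCP orientation; "contact_force": force on the tool from outside, world axes, zero at the start; "moment": the same for the moment, N m; "grip_width": finger opening in mm; "finger_force": force on a finger pad.
Only numpy, scipy, OpenCV 4.12 (cv2) and the standard library are available. Lean on these libraries where they do the work, as an engineer would, in place of code of your own. Each camera call takes 0.05 s, during which the arm holds its last target. There are 200 camera calls.

## Working session

There is one attempt and no reset: what is moved stays moved. The work goes in short steps, Python scripts to look and compute and a tool call to move; the robot and the scene stay as the last step left them, time stands still between calls to the robot, and variables do not carry over. Pictures are saved under pics/ and viewed, at most 14 in all, crops included, and the job is handed in when it is done.

Besides the shell and the picture viewer there is one more tool, called after "Call:" as name(argument=value, ...), one argument or row to a line, values as JSON. jog_arm: Moves the arm, as the interface text tells. Its arguments: {"type":"object","properties":{"dp":{"type":"array"},"twist":{"type":"array"},"jaw":{"type":"number"}},"required":["dp","twist"]}

```bash
mkdir -p pics; ls; python3 - <<'E'
from plant import bot
import cv2
o=bot.get_obs(); print({k:o[k] for k in ('time','tool_pos','tcp_rot','grip_width')})
for c in ('top','side'):
    cv2.imwrite(f'pics/{c}0.png',bot.capture(c))
    p=bot.camera_params(c); print(c,p)
    for n in ['carton','tray','flat_box','spacer_ring','wheel_cap','long_socket','short_socket','tape_roll','label_roll']:
        print(n,[([round(float(v)) for v in d['bbox']],round(float(d['confidence']),2)) for d in bot.find_in(c,n)])
E
```

```text
pics
{'time': 0.0, 'tool_pos': array([124.49912733, 509.6009923 , 226.0419168 ]), 'tcp_rot': array([-3.14004323e+00, -2.41942192e-04,  2.90184969e+00]), 'grip_width': 91.77719868478255}
top {'fx': 379.4341639914275, 'fy': 379.4341639914275, 'cx': 321.44416472889765, 'cy': 201.44853660963892, 'R': array([[-0.0268926 , -0.99957865, -0.01092276],
       [-0.98916526,  0.02818679, -0.14407494],
       [ 0.14432211,  0.00692986, -0.9895065 ]]), 't': array([ 21.53433491, 433.76156157, 883.62868685])}
carton [([322, 131, 72, 59], 0.93)]
tray [([459, 178, 92, 58], 0.67)]
flat_box [([388, 204, 32, 51], 0.88), ([331, 196, 21, 22], 0.72)]
spacer_ring [([330, 197, 23, 22], 0.84)]
wheel_cap [([223, 269, 19, 25], 0.81), ([266, 208, 23, 24], 0.78), ([257, 252, 18, 22], 0.67), ([294, 242, 22, 24], 0.58)]
long_socket [([205, 242, 15, 14], 0.59), ([329, 197, 26, 22], 0.38)]
short_socket [([448, 235, 10, 14], 0.42)]
tape_roll []
label_roll [([397, 138, 29, 26], 0.8)]
side {'fx': 390.2569609850918, 'fy': 390.2569609850918, 'cx': 318.9263756899717, 'cy': 202.05494460346233, 'R': array([[ 0.91971308, -0.39258336,  0.00248287],
       [-0.20324117, -0.48152908, -0.85253902],
       [ 0.3358882 ,  0.78358666, -0.52265769]]), 't': array([-423.18245212,  114.74680052,  679.57758864])}
carton [([384, 188, 86, 64], 0.87), ([317, 212, 27, 23], 0.43), ([336, 164, 27, 20], 0.39)]
tray [([434, 326, 149, 125], 0.57)]
flat_box [([335, 252, 69, 38], 0.68)]
spacer_ring [([317, 212, 27, 22], 0.57)]
wheel_cap [([255, 205, 25, 18], 0.95), ([236, 188, 19, 19], 0.59), ([282, 183, 21, 15], 0.55), ([213, 176, 19, 19], 0.5)]
long_socket [([237, 156, 12, 24], 0.58)]
short_socket [([326, 323, 21, 29], 0.66), ([426, 242, 36, 30], 0.56)]
tape_roll [([340, 163, 30, 19], 0.72)]
label_roll [([426, 240, 38, 34], 0.65)]
```

```bash
python3 - <<'E'
import cv2
a=cv2.imread('pics/top0.png')[90:300,170:520]; cv2.imwrite('pics/top0c.png',cv2.resize(a,(800,480),interpolation=cv2.INTER_CUBIC))
a=cv2.imread('pics/side0.png')[110:400,190:540]; cv2.imwrite('pics/side0c.png',cv2.resize(a,(724,600),interpolation=cv2.INTER_CUBIC))
E
```

```text
(no output)
```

View pics/top0c.png

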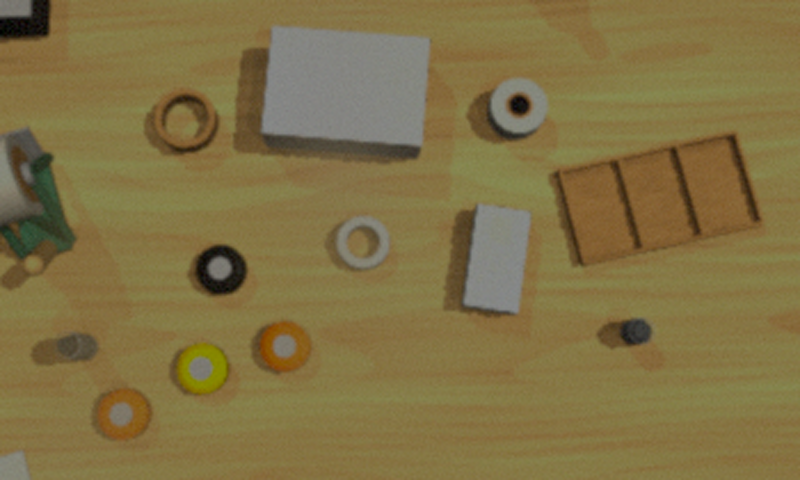

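View pics/side0c.png

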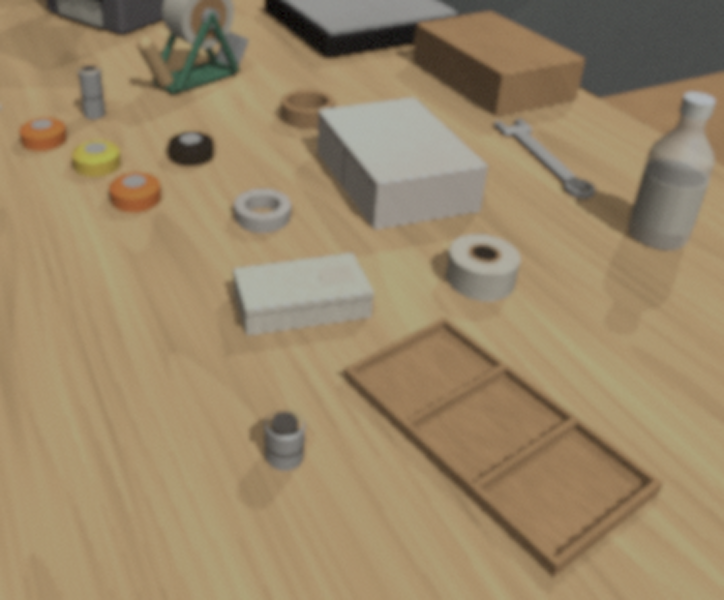

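The top crop shows the carton at (346,87), the ring at (362,243), the flat box at (497,258) and the tray at (658,200). The long socket is at (75,347), the short socket at (635,331), the tape roll at (185,120) and the label roll at (517,107).

There are four cap candidates in the crop: black (220,270), orange (285,346), yellow (202,369) and orange (123,413). The black one fits the description. The white solid roll is the label roll, and the open grey ring is the spacer.

Next I fit poses to the masks from both views.

```bash
cat > h.py <<'E'
import numpy as np, cv2
from scipy.optimize import least_squares
from plant import bot
def cyl(d,h): 
    a=np.linspace(0,2*np.pi,36,endpoint=False); c=np.c_[np.cos(a),np.sin(a)]*d/2
    return np.vstack([np.c_[c,0*a],np.c_[c,0*a+h]])
def box(x,y,h): return np.array([[i*x/2,j*y/2,k*h] for i in(-1,1) for j in(-1,1) for k in(0,1)])
cap=np.vstack([cyl(54,17),cyl(44,22)])
M=dict(carton=box(120,170,55),tray=box(108,202,12),flat_box=box(110,58,28),spacer_ring=cyl(58,18),wheel_cap=cap,
 long_socket=cyl(28,64),short_socket=cyl(28,34),tape_roll=cyl(68,25),label_roll=cyl(62,30))
D=np.array([[np.cos(a),np.sin(a)] for a in np.linspace(0,2*np.pi,24,endpoint=False)])
def proj(P,X):
    c=X@np.array(P['R']).T+np.array(P['t']); return np.c_[P['fx']*c[:,0]/c[:,2]+P['cx'],P['fy']*c[:,1]/c[:,2]+P['cy']]
def pose(n,p):
    c,s=np.cos(p[3]),np.sin(p[3]); return M[n]@np.array([[c,s,0],[-s,c,0],[0,0,1]])+p[:3]
def sup(m):
    v,u=np.nonzero(m); return (np.c_[u,v]@D.T).max(0)
def fit(n,obs,p0,zfree=True,yaw=True):
    p0=np.array(p0,float); idx=[0,1]+([2] if zfree else [])+([3] if yaw else [])
    def full(q): p=p0.copy(); p[idx]=q; return p
    f=lambda q: np.concatenate([(proj(P,pose(n,full(q)))@D.T).max(0)-h for P,h in obs])
    r=least_squares(f,p0[idx],x_scale=[(10,10,10,.1)[i] for i in idx],loss='soft_l1')
    return full(r.x), np.sqrt(np.mean(r.fun**2))
def find(cam,n,near,tol=30,mins=0):
    P=bot.camera_params(cam); ms=bot.masks_of(cam,n)
    e=proj(P,np.array([near],float))[0]
    ms=[m for m in ms if np.hypot(*(np.array(m['bbox'][:2])-e))<tol]
    return (P,sup(ms[0]['pixels'])) if ms else None
def ray(P,u,v,z):
    R=np.array(P['R']);C=-R.T@np.array(P['t']); d=R.T@np.array([(u-P['cx'])/P['fx'],(v-P['cy'])/P['fy'],1]); return C+d*(z-C[2])/d[2]
E
cat > loc.py <<'E'
from h import *
P=bot.camera_params('top'); 
C=dict(carton=(346,87,27,0),tray=(658,200,6,.2),flat_box=(497,258,14,0),spacer_ring=(362,243,9,0),wheel_cap=(220,270,11,0),long_socket=(75,347,32,0),short_socket=(635,331,17,0),tape_roll=(185,120,12,0),label_roll=(517,107,15,0))
obs={}
for cam in('top','side'):
    bot.capture(cam)
    for n,(u,v,z,_) in C.items():
        e=ray(P,170+u*.4375,90+v*.4375,z); o=find(cam,n,e,18)
        if o: obs.setdefault(n,[]).append((cam,o))
for n,(u,v,z,y) in C.items():
    p=ray(P,170+u*.4375,90+v*.4375,z); p0=[p[0],p[1],0,y]
    os=obs.get(n,[]); print(n,'click',p.round()[:2],[c for c,_ in os],end=' ')
    yw=n in('carton','tray','flat_box')
    if os:
        q,r=fit(n,[o for _,o in os],p0,len(os)>1,yw); print(q.round(2),'rms',r.round(2),end='')
        q,r=fit(n,[o for _,o in os],p0,False,yw); print('  z0:',q.round(2),r.round(2),end='')
    print()
E
python3 loc.py
```

```text
carton click [620.   5.] ['top', 'side'] [ 6.1362e+02  7.6700e+00 -2.8600e+00 -1.1000e-01] rms 1.36  z0: [ 6.1217e+02  6.3700e+00  0.0000e+00 -1.1000e-01] 1.4
tray click [ 489. -332.] ['top'] [ 4.9261e+02 -3.3271e+02  0.0000e+00  1.9000e-01] rms 0.64  z0: [ 4.9261e+02 -3.3271e+02  0.0000e+00  1.9000e-01] 0.64
flat_box click [ 429. -152.] ['top'] [ 4.2758e+02 -1.4965e+02  0.0000e+00 -1.8000e-01] rms 0.81  z0: [ 4.2758e+02 -1.4965e+02  0.0000e+00 -1.8000e-01] 0.81
spacer_ring click [450.  -8.] ['top', 'side'] [451.49  -8.12  -2.42   0.  ] rms 0.8  z0: [451.03  -8.81   0.     0.  ] 0.9
wheel_cap click [424. 146.] ['top', 'side'] [425.48 146.39  -2.42   0.  ] rms 0.47  z0: [424.99 145.02   0.     0.  ] 0.6
long_socket click [345. 295.] ['top', 'side'] [346.3  294.86  -4.07   0.  ] rms 1.34  z0: [345.51 291.04   0.     0.  ] 1.5
short_socket click [ 346. -293.] ['top', 'side'] [ 347.65 -291.57   -6.16    0.  ] rms 1.76  z0: [ 346.5 -294.7    0.     0. ] 1.95
tape_roll click [593. 184.] ['top', 'side'] [592.37 183.56  -1.53   0.  ] rms 1.28  z0: [591.8  183.07   0.     0.  ] 1.25
label_roll click [ 595. -183.] ['top', 'side'] [ 593.87 -180.89   -0.82    0.  ] rms 0.55  z0: [ 593.48 -181.15    0.      0.  ] 0.57
```

Call:
jog_arm(
  dp=[
    [0,0,0],
    [0,0,0],
    [-0.037,-0.036,0],
    [-0.037,-0.036,0],
    [-0.037,-0.036,0],
    [-0.037,-0.036,0],
    [-0.037,-0.036,0],
    [-0.037,-0.036,0],
    [0,0,0],
  ],
  twist=[-7,-6.8,0,0,0,0,0,0,0],
  jaw=0.07,
)

```text
time: 3.12
tool_pos: [349.0, 292.2, 226.7]
tcp_rot: [-3.141, 0.001, 3.138]
contact_force: [-0.2, 0.4, 0.0]
grip_width: 70.2
finger_force: 0.0
```

```bash
cat >> h.py <<'E'
def look(n,p0,yaw=False,name=None,zfree=False):
    o=bot.get_obs(); P=bot.camera_params('wrist'); im=bot.capture('wrist')
    if name: cv2.imwrite('pics/'+name+'.png',im)
    ms=bot.masks_of('wrist',n); e=proj(P,pose(n,np.array(p0,float))).mean(0); print('exp',e.round(),[(np.round(m['bbox']),round(m['confidence'],2)) for m in ms])
    ms=sorted([m for m in ms if np.hypot(*(np.array(m['bbox'][:2])-e))<90],key=lambda m:np.hypot(*(np.array(m['bbox'][:2])-e)))
    if ms:
        q,r=fit(n,[(P,sup(ms[0]['pixels']))],p0,zfree,yaw); print(n,q.round(2),'rms',r.round(2)); to(q[:3],o); return q
def to(t,o=None):
    from scipy.spatial.transform import Rotation as Ro
    o=o or bot.get_obs(); R=Ro.from_euler('xyz',o['tcp_rot']).as_matrix()
    print('t',round(o['time'],2),'tcp',np.round(o['tool_pos'],1),'rpy',np.round(o['tcp_rot'],3),'tool shift',(R.T@(np.array(t)-o['tool_pos'])).round(1))
E
python3 - <<'E'
from h import *
look('long_socket',[346,293,0,0],name='w1')
P=bot.camera_params('wrist'); print((-np.array(P['R']).T@P['t']).round(), np.array(P['R'])[2].round(2))
E
```

```text
exp [321. 180.] [(array([323., 183.,  31.,  28.]), 0.76)]
long_socket [345.21 295.23   0.     0.  ] rms 1.47
t 3.12 tcp [349.  292.2 226.7] rpy [-3.141e+00  1.000e-03  3.138e+00] tool shift [  3.9   3.  226.7]
[272. 293. 385.] [ 0.28  0.   -0.96]
```

View pics/w1.png

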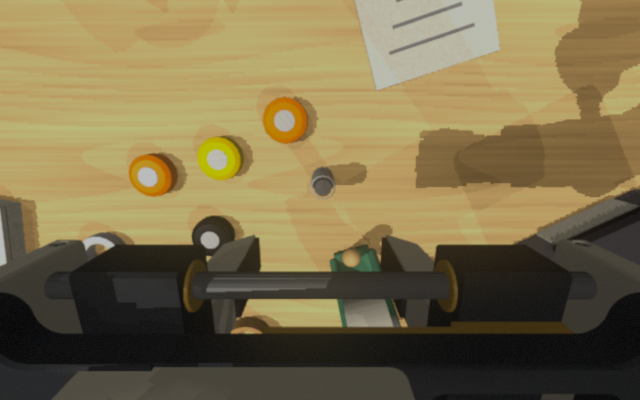

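The wrist picture shows the long socket at (322,182), with the dispenser behind it at (360,285). The sheet at (430,40) is flat paper.

Call:
jog_arm(
  dp=[
    [0.004,0.003,0.04],
    [0,0,0.05],
    [0,0,0.05],
    [0,0,0.036],
    [0,0,0.02],
    [0,0,0],
  ],
  twist=[0,0,0,0,0,0],
)

```text
time: 3.98
tool_pos: [341.0, 297.8, 29.7]
tcp_rot: [-3.14, -0.003, -3.138]
contact_force: [0.4, -0.4, 0.0]
grip_width: 70.1
finger_force: 0.0
```

Call:
jog_arm(
  dp=[
    [0,0,0],
    [0,0,0],
    [0,0,0],
    [0,0,0],
    [0,0,0],
  ],
  twist=[0,0,0,0,0],
  jaw=0.015,
)

```text
time: 4.6
tool_pos: [343.0, 297.2, 30.9]
tcp_rot: [3.141, 0.0, -3.141]
contact_force: [-0.9, 0.1, 3.3]
grip_width: 27.4
finger_force: 30.0
```

Call:
jog_arm(
  dp=[
    [0,0,-0.03],
    [0,0,-0.05],
    [0,0,-0.05],
    [0,0,-0.04],
  ],
  twist=[0,0,0,0],
)

```text
time: 5.1
tool_pos: [342.8, 297.1, 202.5]
tcp_rot: [3.141, 0.001, -3.141]
contact_force: [1.0, -0.0, -1.1]
grip_width: 27.4
finger_force: 30.0
```

Call:
jog_arm(
  dp=[
    [-0.0137,-0.0565,0],
    [-0.0137,-0.0565,0],
    [-0.0137,-0.0565,0],
    [-0.0137,-0.0565,0],
    [-0.0137,-0.0565,0],
    [-0.0137,-0.0565,0],
    [-0.0137,-0.0565,0],
    [-0.0137,-0.0565,0],
    [-0.0137,-0.0565,0],
    [-0.0137,-0.0565,0],
  ],
  twist=[0,0,0,0,0,0,0,0,0,0],
)

```text
time: 6.35
tool_pos: [480.4, -269.4, 200.2]
tcp_rot: [3.141, -0.001, -3.141]
contact_force: [1.2, -0.6, -1.5]
grip_width: 27.4
finger_force: 30.0
```

Call:
jog_arm(
  dp=[
    [0,0,0],
    [0,0,0],
    [0,0,0],
    [0,0,0],
    [0,0,0],
    [0,0,0],
    [0,0,0],
    [0,0,0],
    [0,0,0],
    [0,0,0],
  ],
  twist=[9.9,9.9,9.9,9.9,9.9,9.9,9.9,9.7,0,0],
)

```text
time: 7.6
tool_pos: [480.3, -267.5, 200.4]
tcp_rot: [-3.141, -0.0, 1.767]
contact_force: [0.2, -0.8, -0.8]
grip_width: 27.4
finger_force: 30.0
```

```bash
python3 - <<'E'
from h import *
look('tray',[492.6,-332.7,0,.19],True,'w2')
E
```

```text
exp [320. 228.] [(array([324., 230.,  94., 154.]), 0.85)]
tray [ 4.9388e+02 -3.3249e+02  0.0000e+00  1.9000e-01] rms 6.26
t 7.6 tcp [ 480.3 -267.5  200.4] rpy [-3.141 -0.     1.767] tool shift [-66.4   0.7 200.4]
```

View pics/w2.png

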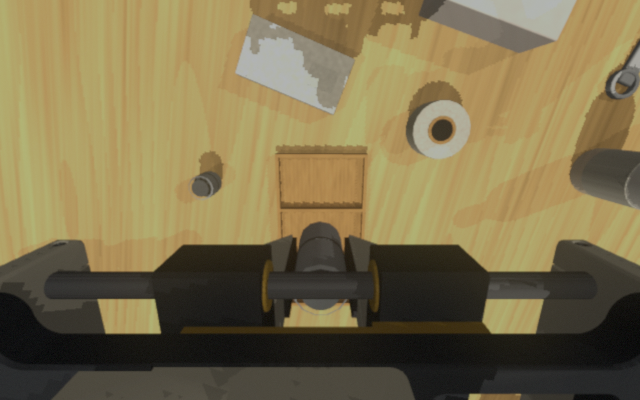

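The picture shows the tray's left-end wall at row 153 (columns 276–367) and its first divider at row 207. The socket is upright in the fingers. I check these against the projected tray.

```bash
python3 - <<'E'
from h import *
P=bot.camera_params('wrist')
c,s=np.cos(.19),np.sin(.19)
X=np.array([[-54,101,12],[54,101,12],[-50,35,12],[50,35,12],[-50,31,12],[0,66,4]],float)
W=X@np.array([[c,s,0],[-s,c,0],[0,0,1]])+[492.6,-332.7,0]
print(proj(P,W).round(1))
for u,v in[(276,153),(367,153),(321,207)]: print(ray(P,u,v,12).round(1))
to([480,-268,34])
E
```

```text
[[273.5 153.6]
 [366.9 154. ]
 [278.9 208.2]
 [361.  208.6]
 [279.  211.4]
 [320.  182.1]]
[ 423.3 -242.5   12. ]
[ 526.4 -222.2   12. ]
[ 486.9 -296.3   12. ]
t 7.7 tcp [ 480.4 -267.6  200.5] rpy [-3.141 -0.     1.766] tool shift [ -0.4  -0.5 166.5]
```

Call:
jog_arm(
  dp=[
    [0,0,0.03],
    [0,0,0.045],
    [0,0,0.045],
    [0,0,0.03],
    [0,0,0.01],
    [0,0,0.004],
    [0,0,0],
  ],
  twist=[0,0,0,0,0,0,0],
)

```text
time: 8.57
tool_pos: [481.1, -268.0, 37.6]
tcp_rot: [3.14, 0.001, 1.764]
contact_force: [0.5, 0.2, -1.6]
grip_width: 27.1
finger_force: 30.0
```

Call:
jog_arm(
  dp=[
    [0,0,0.0005],
    [0,0,0],
    [0,0,0],
    [0,0,0],
  ],
  twist=[0,0,0,0],
  jaw=0.05,
)

```text
time: 9.07
tool_pos: [480.6, -267.7, 36.4]
tcp_rot: [3.141, 0.0, 1.764]
contact_force: [-0.4, -0.7, 0.1]
grip_width: 49.8
finger_force: 0.0
```

Call:
jog_arm(
  dp=[
    [0,0,-0.02],
    [0,0,-0.05],
    [0,0,-0.05],
    [0,0,-0.05],
    [0,0,0],
  ],
  twist=[0,0,0,0,0],
)

```text
time: 9.7
tool_pos: [482.2, -268.9, 210.6]
tcp_rot: [3.136, 0.007, 1.764]
contact_force: [-0.2, 1.2, 0.3]
grip_width: 50.3
finger_force: 0.0
```

Call:
jog_arm(
  dp=[
    [0,-0.045,0],
    [0.001,-0.046,0],
    [0,-0.046,0],
    [0,0,0],
  ],
  twist=[0,0,0,0],
)

```text
time: 10.2
tool_pos: [343.4, -292.8, 205.5]
tcp_rot: [-3.14, -0.002, 1.761]
contact_force: [0.3, 0.1, -1.1]
grip_width: 50.1
finger_force: 0.0
```

```bash
python3 - <<'E'
from h import *
look('short_socket',[347,-293,0,0])
look('long_socket',[480,-268,4,0])
E
```

```text
exp [323. 184.] [(array([326., 182.,  24.,  27.]), 0.93)]
short_socket [ 348.02 -293.12    0.      0.  ] rms 1.72
t 10.2 tcp [ 343.4 -292.8  205.5] rpy [-3.140e+00 -2.000e-03  1.761e+00] tool shift [ -1.5   4.7 205.5]
exp [442. 188.] [(array([444., 192.,  50.,  31.]), 0.67)]
long_socket [ 479.56 -272.1     4.      0.  ] rms 2.36
t 10.3 tcp [ 345.9 -293.   205.8] rpy [ 3.141 -0.     1.763] tool shift [ -5.1 135.2 201.9]
```

Call:
jog_arm(
  dp=[
    [-0.001,0.002,0.04],
    [0,0,0.05],
    [0,0,0.05],
    [0,0,0.04],
    [0,0,0.0155],
    [0,0,0],
    [0,0,0],
  ],
  twist=[0,0,0,0,0,0,0],
)

```text
time: 11.28
tool_pos: [348.8, -293.7, 11.1]
tcp_rot: [3.141, 0.001, 1.765]
contact_force: [-0.5, -0.2, -0.5]
grip_width: 50.3
finger_force: 0.0
```

Call:
jog_arm(
  dp=[
    [0,0,0],
    [0,0,0],
    [0,0,0],
    [0,0,0],
    [0,0,0],
  ],
  twist=[0,0,0,0,0],
  jaw=0.015,
)

```text
time: 11.9
tool_pos: [348.2, -293.8, 11.1]
tcp_rot: [3.141, 0.001, 1.764]
contact_force: [0.0, 1.2, 6.7]
grip_width: 26.9
finger_force: 30.0
```

Call:
jog_arm(
  dp=[
    [0,0,-0.03],
    [0,0,-0.05],
    [0,0,-0.05],
    [0,0,-0.05],
    [0,0,0],
  ],
  twist=[0,0,0,0,0],
)

```text
time: 12.52
tool_pos: [349.2, -295.0, 193.9]
tcp_rot: [3.138, 0.007, 1.764]
contact_force: [0.2, -0.2, -1.6]
grip_width: 26.7
finger_force: 30.0
```

```bash
python3 - <<'E'
from h import *
to([505,-397.5,15])
E
```

```text
t 12.53 tcp [ 349.2 -295.   193.9] rpy [3.138 0.007 1.764] tool shift [-129.3  132.5  180.3]
```

Call:
jog_arm(
  dp=[
    [-0.033,0.0333,0],
    [-0.033,0.0333,0],
    [-0.033,0.0333,0],
    [-0.032,0.0333,0],
    [0,0,0],
    [0,0,0],
  ],
  twist=[0,0,0,0,0,0],
)

```text
time: 13.28
tool_pos: [502.8, -395.6, 188.6]
tcp_rot: [-3.139, -0.003, 1.764]
contact_force: [-0.5, 0.2, -1.1]
grip_width: 27.4
finger_force: 30.0
```

```bash
python3 - <<'E'
from h import *
to([505,-397.5,15])
P=bot.camera_params('wrist'); cv2.imwrite('pics/w3.png',bot.capture('wrist'))
c,s=np.cos(.19),np.sin(.19)
X=np.array([[-50,-31,12],[50,-31,12],[-50,-35,12],[50,-35,12],[-50,31,12],[50,31,12],[-50,35,12],[50,35,12],[-54,101,12],[54,101,12]],float)
W=X@np.array([[c,s,0],[-s,c,0],[0,0,1]])+[492.6,-332.7,0]
print(proj(P,W).round(1).tolist())
E
```

```text
t 13.28 tcp [ 502.8 -395.6  188.6] rpy [-3.139e+00 -3.000e-03  1.764e+00] tool shift [ -2.9   2.2 173.5]
[[277.8, 157.2], [367.1, 157.4], [277.9, 160.8], [366.9, 161.0], [275.7, 98.6], [369.7, 98.8], [275.5, 94.6], [369.9, 94.9], [269.0, 24.4], [377.1, 24.7]]
```

View pics/w3.png

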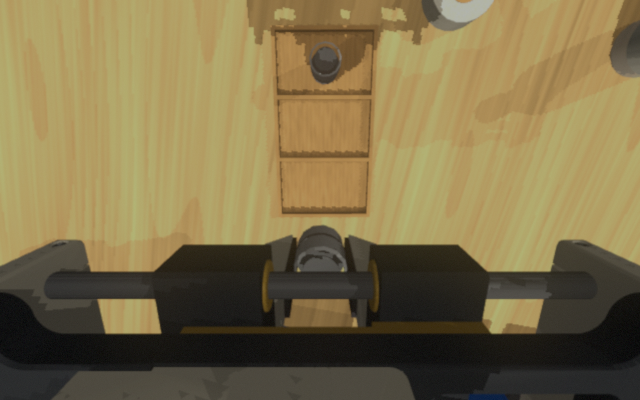

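The left compartment already holds the long socket, upright at (325,63), and the tray edges match the projection. I lower the short socket into the right compartment.

Call:
jog_arm(
  dp=[
    [-0.0015,0.001,0.04],
    [0,0,0.05],
    [0,0,0.05],
    [0,0,0.02],
    [0,0,0.01],
    [0,0,0.004],
    [0,0,0],
  ],
  twist=[0,0,0,0,0,0,0],
)

```text
time: 14.2
tool_pos: [505.4, -398.1, 17.7]
tcp_rot: [3.141, 0.001, 1.764]
contact_force: [0.9, -0.4, -1.0]
grip_width: 26.9
finger_force: 30.0
```

Call:
jog_arm(
  dp=[
    [0,0,0],
    [0,0,0],
    [0,0,0],
    [0,0,0],
  ],
  twist=[0,0,0,0],
  jaw=0.05,
)

```text
time: 14.7
tool_pos: [505.2, -397.9, 16.8]
tcp_rot: [3.141, 0.0, 1.764]
contact_force: [0.8, -0.6, 0.0]
grip_width: 49.8
finger_force: 0.0
```

Call:
jog_arm(
  dp=[
    [0,0,-0.02],
    [0,0,-0.05],
    [0,0,-0.05],
    [0,0,-0.06],
    [0,0,0],
    [0,0,0],
  ],
  twist=[0,0,0,0,0,0],
  jaw=0.07,
)

```text
time: 15.45
tool_pos: [504.9, -397.5, 196.2]
tcp_rot: [-3.141, -0.001, 1.764]
contact_force: [-0.6, 0.3, 0.3]
grip_width: 70.0
finger_force: 0.0
```

```bash
python3 - <<'E'
from h import *
to([425,146,200])
E
```

```text
t 15.45 tcp [ 504.9 -397.5  196.2] rpy [-3.141e+00 -1.000e-03  1.764e+00] tool shift [548.8  25.9  -3.5]
```

Next is the cap.

Call:
jog_arm(
  dp=[
    [0.055,0.0026,0],
    [0.055,0.0026,0],
    [0.055,0.0026,0],
    [0.055,0.0026,0],
    [0.055,0.0026,0],
    [0.055,0.0026,0],
    [0.055,0.0026,0],
    [0.055,0.0026,0],
    [0.055,0.0026,0],
    [0.054,0.0026,0],
  ],
  twist=[0,0,0,0,0,0,0,0,0,0],
)

```text
time: 16.7
tool_pos: [423.8, 147.5, 195.1]
tcp_rot: [-3.138, -0.0, 1.764]
contact_force: [0.8, -0.3, -0.6]
grip_width: 70.1
finger_force: 0.0
```

Call:
jog_arm(
  dp=[
    [0,0,0],
    [0,0,0],
  ],
  twist=[0,0],
)

```text
time: 16.95
tool_pos: [424.7, 145.5, 195.6]
tcp_rot: [-3.139, 0.0, 1.765]
contact_force: [-0.3, -0.5, -0.1]
grip_width: 70.5
finger_force: 0.0
```

```bash
python3 - <<'E'
from h import *
q=look('wheel_cap',[425,146,0,0],name='w4')
im=cv2.imread('pics/w4.png')[80:280,160:480]; cv2.imwrite('pics/w4c.png',cv2.resize(im,(800,500),interpolation=cv2.INTER_CUBIC))
E
```

```text
exp [321. 183.] [(array([237., 145.,  51.,  48.]), 0.95), (array([204.,  63.,  56.,  59.]), 0.89), (array([324., 182.,  50.,  50.]), 0.7), (array([247., 223.,  48.,  38.]), 0.67)]
wheel_cap [427.9  146.93   0.     0.  ] rms 0.74
t 16.95 tcp [424.7 145.5 195.6] rpy [-3.139  0.     1.765] tool shift [  0.8   3.9 195.6]
```

View pics/w4c.png

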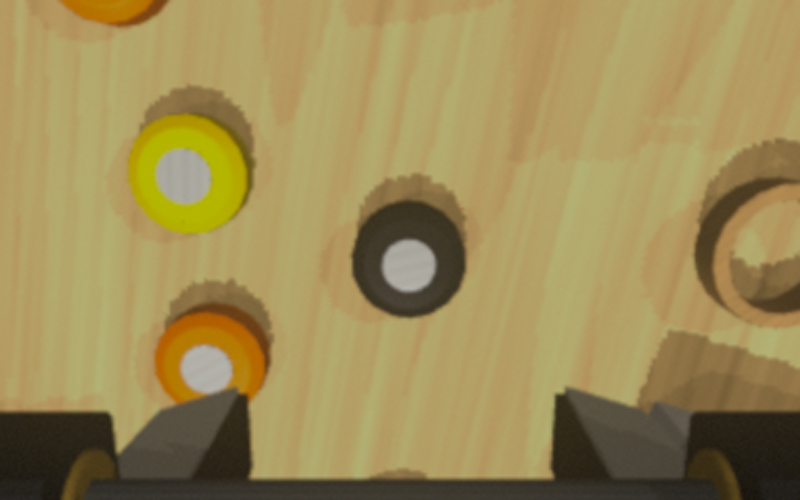

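The black cap with its steel disc is confirmed at crop (408,260). The yellow (188,173) and orange (210,360) and (110,0) ones are the look-alikes, clear of the fingers.

Call:
jog_arm(
  dp=[
    [0.001,0.003,0.04],
    [0,0,0.05],
    [0,0,0.05],
    [0,0,0.035],
    [0,0,0.0145],
    [0,0,0],
    [0,0,0],
  ],
  twist=[0,0,0,0,0,0,0],
)

```text
time: 17.92
tool_pos: [428.8, 146.9, 7.8]
tcp_rot: [3.141, -0.0, 1.762]
contact_force: [-0.5, 0.3, 0.3]
grip_width: 70.0
finger_force: 0.0
```

Call:
jog_arm(
  dp=[
    [0,0,0],
    [0,0,0],
    [0,0,0],
    [0,0,0],
  ],
  twist=[0,0,0,0],
  jaw=0.045,
)

```text
time: 18.42
tool_pos: [428.4, 147.6, 7.8]
tcp_rot: [3.14, 0.0, 1.764]
contact_force: [-1.1, -0.1, 6.9]
grip_width: 53.0
finger_force: 30.0
```

Call:
jog_arm(
  dp=[
    [0,0,-0.03],
    [0,0,-0.05],
    [0,0,-0.05],
    [0,0,-0.06],
    [0,0,0],
    [0,0,0],
  ],
  twist=[0,0,0,0,0,0],
)

```text
time: 19.18
tool_pos: [427.5, 147.5, 196.6]
tcp_rot: [-3.141, -0.0, 1.764]
contact_force: [-0.3, -0.6, -1.2]
grip_width: 52.7
finger_force: 30.0
```

```bash
python3 - <<'E'
from h import *
to([492.6,-332.7,200])
E
```

```text
t 19.18 tcp [427.5 147.5 196.6] rpy [-3.141 -0.     1.764] tool shift [-483.8  -28.3   -3.4]
```

Call:
jog_arm(
  dp=[
    [-0.0484,-0.0028,0],
    [-0.0484,-0.0028,0],
    [-0.0484,-0.0028,0],
    [-0.0484,-0.0028,0],
    [-0.0484,-0.0028,0],
    [-0.0484,-0.0028,0],
    [-0.0484,-0.0028,0],
    [-0.0484,-0.0028,0],
    [-0.0484,-0.0028,0],
    [-0.0484,-0.0028,0],
  ],
  twist=[0,0,0,0,0,0,0,0,0,0],
)

```text
time: 20.42
tool_pos: [492.7, -333.8, 194.5]
tcp_rot: [-3.139, -0.004, 1.764]
contact_force: [0.8, 0.9, -0.8]
grip_width: 53.0
finger_force: 30.0
```

Call:
jog_arm(
  dp=[
    [0,0,0],
    [0,0,0],
    [0,0,0],
  ],
  twist=[0,0,0],
)

```text
time: 20.8
tool_pos: [493.3, -331.4, 196.5]
tcp_rot: [-3.141, -0.002, 1.765]
contact_force: [0.1, -0.4, -0.7]
grip_width: 52.5
finger_force: 30.0
```

```bash
python3 - <<'E'
from h import *
to([492.6,-332.7,12])
E
```

```text
t 20.8 tcp [ 493.3 -331.4  196.5] rpy [-3.141e+00 -2.000e-03  1.765e+00] tool shift [ -1.4  -0.8 184.5]
```

Call:
jog_arm(
  dp=[
    [-0.001,-0.0005,0.04],
    [0,0,0.05],
    [0,0,0.05],
    [0,0,0.03],
    [0,0,0.01],
    [0,0,0.004],
    [0,0,0],
  ],
  twist=[0,0,0,0,0,0,0],
)

```text
time: 21.68
tool_pos: [493.8, -334.2, 14.4]
tcp_rot: [3.14, 0.002, 1.764]
contact_force: [-0.3, 0.2, -0.1]
grip_width: 52.6
finger_force: 30.0
```

Call:
jog_arm(
  dp=[
    [0,0,0],
    [0,0,0],
    [0,0,0],
  ],
  twist=[0,0,0],
  jaw=0.059,
)

```text
time: 22.05
tool_pos: [493.3, -334.1, 13.6]
tcp_rot: [3.141, 0.001, 1.764]
contact_force: [0.0, 0.2, 0.2]
grip_width: 58.8
finger_force: 0.0
```

Call:
jog_arm(
  dp=[
    [0,0,-0.02],
    [0,0,-0.04],
    [0,0,-0.06],
    [0,0,-0.06],
    [0,0,0],
    [0,0,0],
  ],
  twist=[0,0,0,0,0,0],
)

```text
time: 22.8
tool_pos: [492.8, -333.7, 192.8]
tcp_rot: [-3.141, -0.0, 1.764]
contact_force: [0.0, 0.5, -0.1]
grip_width: 58.9
finger_force: 0.0
```

```bash
python3 - <<'E'
from h import *
to([427.6,-149.6,200])
E
```

```text
t 22.8 tcp [ 492.8 -333.7  192.8] rpy [-3.141 -0.     1.764] tool shift [193.2 -28.7  -7.1]
```

Call:
jog_arm(
  dp=[
    [0.045,-0.007,0],
    [0.045,-0.007,0],
    [0.045,-0.007,-0.02],
    [0.045,-0.007,-0.02],
    [0,0,0],
    [0,0,0],
    [0,0,0],
  ],
  twist=[0,0,0,0,0,0,0],
  jaw=0.0918,
)

```text
time: 23.68
tool_pos: [431.1, -163.3, 232.0]
tcp_rot: [-3.14, -0.001, 1.763]
contact_force: [0.3, -1.1, 0.0]
grip_width: 91.7
finger_force: 0.0
```

```bash
python3 - <<'E'
from h import *
q=look('flat_box',[427.6,-149.6,0,-.18],True,'w5')
q=look('carton',[613,7,0,-.08],True)
q=look('spacer_ring',[451,-8,0,0],False)
E
```

```text
exp [320. 167.] [(array([322., 168.,  99.,  73.]), 0.9)]
flat_box [ 4.3022e+02 -1.4871e+02  0.0000e+00 -1.8000e-01] rms 1.01
t 23.68 tcp [ 431.1 -163.3  232. ] rpy [-3.140e+00 -1.000e-03  1.763e+00] tool shift [ 14.2   2.4 232. ]
exp [512.  58.] [(array([524.,  81., 191., 162.]), 0.77), (array([345., 280.,  82.,  99.]), 0.35)]
carton [ 6.1831e+02 -7.4100e+00  0.0000e+00 -6.0000e-02] rms 11.65
t 23.77 tcp [ 431.1 -163.3  232.2] rpy [-3.140e+00 -1.000e-03  1.763e+00] tool shift [117.  213.8 232.1]
exp [363.  52.] [(array([367.,  52.,  51.,  58.]), 0.9)]
spacer_ring [452.62  -7.4    0.     0.  ] rms 0.86
t 23.88 tcp [ 431.1 -163.2  232.6] rpy [-3.141e+00 -1.000e-03  1.763e+00] tool shift [148.6  51.1 232.7]
```

View pics/w5.png

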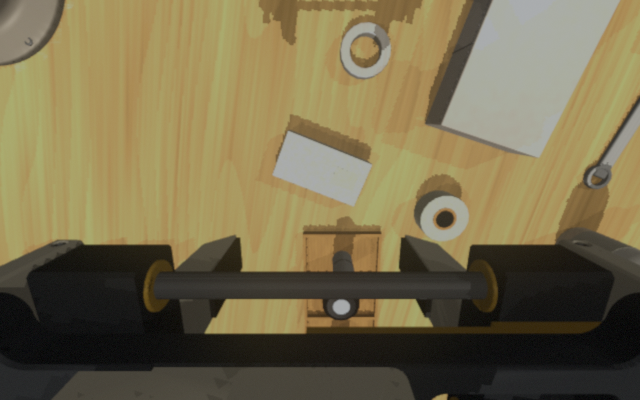

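Box at (322,168), ring at (365,50), label roll at (442,217). I turn and grasp the box.

Call:
jog_arm(
  dp=[
    [0.0145,0.001,0],
    [0,0,0],
    [0,0,0],
    [0,0,0],
    [0,0,0.02],
    [0,0,0.04],
    [0,0,0.05],
    [0,0,0],
    [0,0,0],
  ],
  twist=[-9.8,-9.8,-9.8,-9.8,-9.8,-9.8,-9.8,0,0],
)

```text
time: 25.1
tool_pos: [430.3, -148.8, 124.6]
tcp_rot: [-3.141, 0.002, 2.958]
contact_force: [0.3, -0.9, 0.1]
grip_width: 91.7
finger_force: 0.0
```

```bash
python3 - <<'E'
from h import *
to([429.5,-149,6])
E
```

```text
t 25.1 tcp [ 430.3 -148.8  124.6] rpy [-3.141e+00  2.000e-03  2.958e+00] tool shift [  0.9  -0.3 118.6]
```

Call:
jog_arm(
  dp=[
    [0,0,0.05],
    [0,0,0.04],
    [0,0,0.02],
    [0,0,0.0075],
    [0,0,0],
    [0,0,0],
  ],
  twist=[0,0,0,0,0,0],
)

```text
time: 25.85
tool_pos: [430.3, -148.7, 7.0]
tcp_rot: [-3.141, 0.003, 2.961]
contact_force: [-0.6, -0.6, 1.1]
grip_width: 91.8
finger_force: 0.0
```

Call:
jog_arm(
  dp=[
    [0,0,0],
    [0,0,0],
    [0,0,0],
    [0,0,0],
    [0,0,0],
  ],
  twist=[0,0,0,0,0],
  jaw=0.045,
)

```text
time: 26.48
tool_pos: [429.4, -148.2, 5.7]
tcp_rot: [3.142, 0.0, 2.961]
contact_force: [-0.6, 0.3, 1.4]
grip_width: 57.7
finger_force: 30.0
```

Call:
jog_arm(
  dp=[
    [0,0,-0.03],
    [0,0,-0.05],
    [0,0,-0.05],
    [0,0,-0.06],
    [0,0,-0.01],
    [0,0,0],
    [0,0,0],
  ],
  twist=[0,0,0,0,0,0,0],
)

```text
time: 27.35
tool_pos: [428.3, -147.6, 203.7]
tcp_rot: [3.14, -0.004, 2.961]
contact_force: [-0.0, -0.1, -1.7]
grip_width: 58.3
finger_force: 30.0
```

```bash
python3 - <<'E'
from h import *
to([560,6,200])
E
```

```text
t 27.35 tcp [ 428.3 -147.6  203.7] rpy [ 3.14  -0.004  2.961] tool shift [-102.   174.8    3.5]
```

Call:
jog_arm(
  dp=[
    [-0.036,0.038,-0.01],
    [-0.036,0.038,-0.01],
    [-0.036,0.038,-0.01],
    [-0.036,0.038,-0.01],
    [-0.036,0.038,0],
    [0,0,0],
    [0,0,0],
    [0,0,0],
  ],
  twist=[0,0,0,0,0,0,0,0],
)

```text
time: 28.35
tool_pos: [639.7, 5.6, 245.1]
tcp_rot: [-3.141, -0.002, 2.96]
contact_force: [0.1, -0.4, -1.8]
grip_width: 57.5
finger_force: 30.0
```

```bash
python3 - <<'E'
from h import *
q=look('carton',[613,7,0,-.08],True,'w6')
P=bot.camera_params('wrist')
X=pose('carton',np.array([613,7,0,-.08])); print(np.c_[M['carton'],proj(P,X)].round().tolist())
E
```

```text
exp [318. 156.] [(array([315., 162., 153., 114.]), 0.59)]
carton [ 6.1619e+02  6.4400e+00  0.0000e+00 -1.2000e-01] rms 2.41
t 28.35 tcp [639.7   5.6 245.1] rpy [-3.141e+00 -2.000e-03  2.960e+00] tool shift [ 22.9  -3.3 245.2]
[[-60.0, -85.0, 0.0, 248.0, 116.0], [-60.0, -85.0, 55.0, 237.0, 115.0], [-60.0, 85.0, 0.0, 379.0, 102.0], [-60.0, 85.0, 55.0, 388.0, 99.0], [60.0, -85.0, 0.0, 262.0, 204.0], [60.0, -85.0, 55.0, 254.0, 216.0], [60.0, 85.0, 0.0, 383.0, 192.0], [60.0, 85.0, 55.0, 392.0, 203.0]]
```

View pics/w6.png

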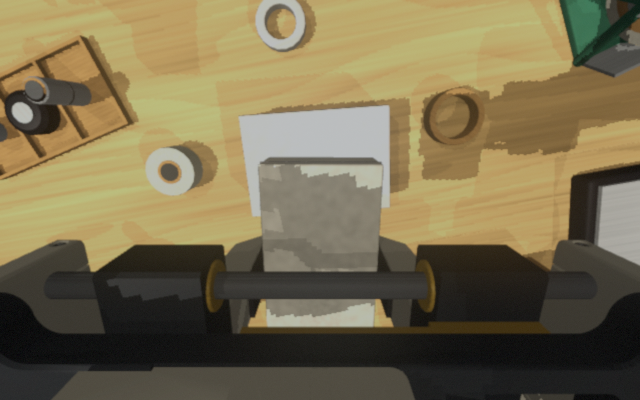

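The carton's top corners are at (239,116), (389,106), (252,215) and (390,207), with the held box in front. I turn the corners into a pose.

```bash
python3 - <<'E'
from h import *
P=bot.camera_params('wrist')
C=np.array([ray(P,u,v,55) for u,v in[(239,116),(389,106),(252,215),(390,207)]]); print(C.round(1).tolist(),C.mean(0).round(1))
print(np.hypot(*(C[1]-C[0])[:2]),np.hypot(*(C[2]-C[0])[:2]))
d=(C[1]-C[0])+(C[3]-C[2]); yaw=np.arctan2(-d[0],d[1]); print('yaw',yaw)
m=C.mean(0)
for z in (62,): to([m[0],m[1],z])
E
```

```text
[[547.6, -70.7, 55.0], [567.6, 96.5, 55.0], [664.1, -84.9, 55.0], [684.8, 83.8, 55.0]] [616.    6.2  55. ]
168.37333542724554 117.38859811473569
yaw -0.12056551744262994
t 28.45 tcp [640.    5.5 245.9] rpy [-3.142 -0.     2.96 ] tool shift [ 23.6  -3.7 183.9]
```

Call:
jog_arm(
  dp=[
    [0.024,-0.003,0],
    [0,0,0],
    [0,0,0],
    [0,0,0],
    [0,0,0],
    [0,0,0],
    [0,0,0],
    [0,0,0],
    [0,0,0.04],
    [0,0,0.04],
  ],
  twist=[9.6,9.6,9.6,9.6,9.6,9.6,9.6,9.6,9.4,0],
)

```text
time: 29.7
tool_pos: [616.3, 7.1, 165.8]
tcp_rot: [3.139, -0.0, 1.454]
contact_force: [0.8, -0.4, -3.2]
grip_width: 58.1
finger_force: 30.0
```

Call:
jog_arm(
  dp=[
    [0,0,0],
    [0,0,0],
    [0,0,0],
  ],
  twist=[0,0,0],
)

```text
time: 30.08
tool_pos: [617.5, 7.5, 168.1]
tcp_rot: [3.138, -0.0, 1.457]
contact_force: [0.2, 0.4, -1.8]
grip_width: 57.6
finger_force: 30.0
```

```bash
python3 - <<'E'
from h import *
to([615.5,6.5,61])
E
```

```text
t 30.07 tcp [617.5   7.5 168.1] rpy [ 3.138 -0.     1.457] tool shift [ -1.3  -2.3 107. ]
```

Call:
jog_arm(
  dp=[
    [-0.001,-0.002,0.03],
    [0,0,0.04],
    [0,0,0.02],
    [0,0,0.01],
    [0,0,0.003],
    [0,0,0],
    [0,0,0],
  ],
  twist=[0,0,0,0,0,0,0],
)

```text
time: 30.95
tool_pos: [614.9, 6.9, 63.8]
tcp_rot: [3.14, -0.0, 1.457]
contact_force: [-0.3, -0.2, -1.2]
grip_width: 57.9
finger_force: 30.0
```

Call:
jog_arm(
  dp=[
    [0,0,0.001],
    [0,0,0],
  ],
  twist=[0,0],
)

```text
time: 31.2
tool_pos: [614.3, 7.0, 61.9]
tcp_rot: [3.141, -0.0, 1.457]
contact_force: [-0.3, 0.2, -2.2]
grip_width: 57.8
finger_force: 30.0
```

Call:
jog_arm(
  dp=[
    [0,0,0.001],
    [0,0,0],
  ],
  twist=[0,0],
)

```text
time: 31.45
tool_pos: [614.4, 7.0, 60.8]
tcp_rot: [3.141, -0.0, 1.457]
contact_force: [-0.8, -0.3, -1.1]
grip_width: 57.8
finger_force: 30.0
```

Call:
jog_arm(
  dp=[
    [0,0,0],
    [0,0,0],
    [0,0,0],
    [0,0,0],
  ],
  twist=[0,0,0,0],
  jaw=0.08,
)

```text
time: 31.95
tool_pos: [614.3, 7.0, 60.8]
tcp_rot: [3.141, -0.0, 1.457]
contact_force: [0.2, -0.3, -0.4]
grip_width: 80.1
finger_force: 0.0
```

Call:
jog_arm(
  dp=[
    [0,0,-0.02],
    [0,0,-0.05],
    [0,0,-0.06],
    [0,0,-0.05],
    [0,0,0],
    [0,0,0],
  ],
  twist=[0,0,0,0,0,0],
)

```text
time: 32.7
tool_pos: [613.8, 7.0, 240.0]
tcp_rot: [-3.141, -0.0, 1.457]
contact_force: [0.9, -0.4, -0.5]
grip_width: 80.1
finger_force: 0.0
```

```bash
python3 - <<'E'
from h import *
to([452,-7.7,200])
E
```

```text
t 32.7 tcp [613.8   7.  240. ] rpy [-3.141 -0.     1.457] tool shift [ -33.  -159.    40.2]
```

Call:
jog_arm(
  dp=[
    [-0.011,-0.053,0],
    [-0.011,-0.053,0.02],
    [-0.011,-0.053,0.02],
    [0,0,0],
    [0,0,0],
    [0,0,0],
  ],
  twist=[0,0,0,0,0,0],
)

```text
time: 33.45
tool_pos: [454.1, -7.8, 200.9]
tcp_rot: [3.14, -0.0, 1.457]
contact_force: [0.3, 0.7, -0.3]
grip_width: 80.2
finger_force: 0.0
```

```bash
python3 - <<'E'
from h import *
look('spacer_ring',[452,-7.7,0,0],name='w7')
look('flat_box',[615,6.5,55,-1.68],True)
E
```

```text
exp [318. 182.] [(array([323., 183.,  51.,  48.]), 0.86)]
spacer_ring [453.26  -6.84   0.     0.  ] rms 0.49
t 33.45 tcp [454.1  -7.8 200.9] rpy [ 3.14  -0.     1.457] tool shift [  0.9  -1.2 200.9]
exp [484. 160.] [(array([486., 163.,  91., 115.]), 0.77)]
flat_box [613.93   5.88  55.    -1.68] rms 1.48
t 33.55 tcp [453.7  -7.8 200.8] rpy [ 3.141 -0.     1.457] tool shift [ 31.8 157.5 145.9]
```

View pics/w7.png

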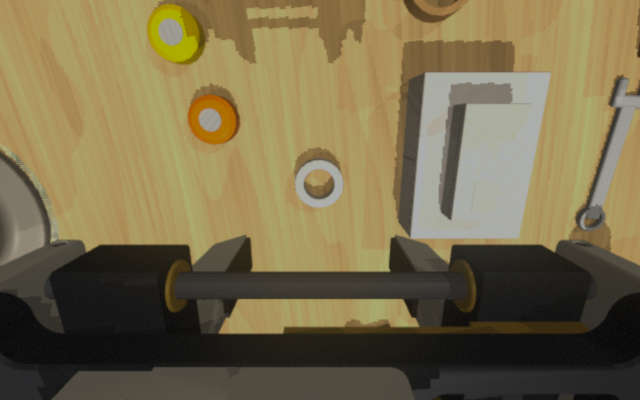

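The box lies centred and square on the carton, with its top face around (490,160). The ring is at (319,183), confirmed as an open bare-metal ring, not the label roll.

Call:
jog_arm(
  dp=[
    [0.001,-0.001,0.04],
    [0,0,0.05],
    [0,0,0.05],
    [0,0,0.04],
    [0,0,0.0155],
    [0,0,0],
    [0,0,0],
  ],
  twist=[0,0,0,0,0,0,0],
)

```text
time: 34.52
tool_pos: [452.4, -6.7, 5.8]
tcp_rot: [3.14, 0.0, 1.457]
contact_force: [0.1, 0.1, -0.2]
grip_width: 80.4
finger_force: 0.0
```

Call:
jog_arm(
  dp=[
    [0,0,0],
    [0,0,0],
    [0,0,0],
    [0,0,0],
    [0,0,0],
  ],
  twist=[0,0,0,0,0],
  jaw=0.045,
)

```text
time: 35.15
tool_pos: [452.1, -6.6, 5.7]
tcp_rot: [3.14, -0.0, 1.457]
contact_force: [-0.7, 0.5, 6.5]
grip_width: 57.8
finger_force: 30.0
```

Call:
jog_arm(
  dp=[
    [0,0,-0.03],
    [0,0,-0.05],
    [0,0,-0.05],
    [0,0,-0.06],
    [0,0,0],
    [0,0,0],
  ],
  twist=[0,0,0,0,0,0],
)

```text
time: 35.9
tool_pos: [450.9, -6.5, 194.3]
tcp_rot: [-3.14, -0.0, 1.457]
contact_force: [-1.2, -0.4, -2.2]
grip_width: 57.5
finger_force: 30.0
```

```bash
python3 - <<'E'
from h import *
P=bot.camera_params('wrist')
bot.capture('wrist'); look('flat_box',[615,6.5,55,-1.68],True)
bot.capture('top'); o=[find('top','flat_box',[614,6,69],12)]
if o[0]: print('top',fit('flat_box',o,[614,6,55,-1.68],False,True))
to([614,6,190])
E
```

```text
exp [492. 162.] [(array([495., 167.,  92., 116.]), 0.84)]
flat_box [614.03   5.5   55.    -1.67] rms 1.37
t 35.95 tcp [450.6  -6.4 193.7] rpy [-3.138 -0.     1.457] tool shift [ 30.4 161.5 138.2]
t 36.15 tcp [451.   -6.5 193.9] rpy [-3.139 -0.     1.457] tool shift [ 31.  160.5   3.4]
```

Call:
jog_arm(
  dp=[
    [0.0078,0.0401,0],
    [0.0078,0.0401,0],
    [0.0078,0.0401,0],
    [0.0078,0.0401,0],
    [0,0,0],
    [0,0,0],
    [0,0,0],
  ],
  twist=[0,0,0,0,0,0,0],
)

```text
time: 37.02
tool_pos: [613.6, 6.1, 195.2]
tcp_rot: [-3.141, -0.0, 1.457]
contact_force: [-0.4, -0.7, -0.0]
grip_width: 57.9
finger_force: 30.0
```

```bash
python3 - <<'E'
from h import *
to([614.2,6.3,89])
E
```

```text
t 37.02 tcp [613.6   6.1 195.2] rpy [-3.141 -0.     1.457] tool shift [  0.3   0.7 106.2]
```

Call:
jog_arm(
  dp=[
    [0,0.0005,0.03],
    [0,0,0.04],
    [0,0,0.02],
    [0,0,0.01],
    [0,0,0.004],
    [0,0,0.001],
    [0,0,0],
    [0,0,0],
  ],
  twist=[0,0,0,0,0,0,0,0],
)

```text
time: 38.02
tool_pos: [615.4, 6.1, 90.8]
tcp_rot: [3.14, -0.0, 1.457]
contact_force: [-0.3, -0.5, -0.7]
grip_width: 57.7
finger_force: 30.0
```

Call:
jog_arm(
  dp=[
    [0,0,0.001],
    [0,0,0],
  ],
  twist=[0,0],
)

```text
time: 38.28
tool_pos: [615.0, 6.1, 89.2]
tcp_rot: [-3.142, -0.0, 1.457]
contact_force: [0.3, -1.1, -0.4]
grip_width: 57.8
finger_force: 30.0
```

Call:
jog_arm(
  dp=[
    [0,0,0],
    [0,0,0],
    [0,0,0],
    [0,0,0],
  ],
  twist=[0,0,0,0],
  jaw=0.08,
)

```text
time: 38.78
tool_pos: [615.1, 6.1, 89.3]
tcp_rot: [3.141, -0.0, 1.457]
contact_force: [0.1, 0.6, -0.2]
grip_width: 79.8
finger_force: 0.0
```

Call:
jog_arm(
  dp=[
    [0,0,-0.02],
    [0,0,-0.05],
    [0,0,-0.05],
    [-0.02,-0.04,0],
    [-0.02,-0.04,0],
    [-0.02,-0.04,0],
    [-0.02,-0.04,0],
    [0,0,0],
    [0,0,0],
  ],
  twist=[0,0,0,0,0,0,0,0,0],
)

```text
time: 39.9
tool_pos: [447.7, -55.3, 209.7]
tcp_rot: [3.14, 0.0, 1.456]
contact_force: [0.8, 0.4, -0.5]
grip_width: 80.0
finger_force: 0.0
```

```bash
python3 - <<'E'
from h import *
look('spacer_ring',[614,6,83,0],name='w8')
look('flat_box',[614,6,55,-1.68],True)
T=bot.capture('top'); cv2.imwrite('pics/top1.png',T)
tr=np.array([492.6,-332.7]);c,s=np.cos(.19),np.sin(.19)
for n,e in dict(long_socket=[480,-268,36],wheel_cap=[493,-333,15],short_socket=[505,-397,21],tray=[492.6,-332.7,6],carton=[615,6,27],spacer_ring=[614,6,90],tape_roll=[592,183,12],label_roll=[593,-181,15]).items():
    o=find('top',n,e,12); z=dict(long_socket=4,wheel_cap=4,short_socket=4,spacer_ring=83).get(n,0)
    if o:
        q,r=fit(n,[o],[e[0],e[1],z,.19 if n=='tray' else -.12],False,n in('tray','carton')); d=q[:2]-tr
        print(n,q.round(2),r.round(2),'tray xy',round(d[0]*c+d[1]*s,1),round(-d[0]*s+d[1]*c,1))
S=bot.capture('side'); 
cv2.imwrite('pics/end.png',np.hstack([cv2.resize(T[90:250,250:530],(420,240)),cv2.resize(S[110:400,280:540],(360,240)[::1])]) )
E
```

```text
exp [499. 111.] [(array([504., 112.,  76.,  75.]), 0.63)]
spacer_ring [614.84   5.49  83.     0.  ] rms 0.82
t 39.9 tcp [447.7 -55.3 209.7] rpy [3.14  0.    1.456] tool shift [ 79.5 158.9 127. ]
exp [486. 109.] [(array([489., 108.,  90., 124.]), 0.59), (array([479., 109., 157., 184.]), 0.26)]
flat_box [613.68   5.8   55.    -1.67] rms 1.76
t 40.0 tcp [448.  -55.1 209.3] rpy [ 3.141 -0.     1.457] tool shift [ 79.2 157.6 154.4]
long_socket [ 4.7914e+02 -2.7019e+02  4.0000e+00 -1.2000e-01] 1.96 tray xy -1.4 63.9
wheel_cap [ 4.9200e+02 -3.3695e+02  4.0000e+00 -1.2000e-01] 1.01 tray xy -1.4 -4.1
tray [ 4.9027e+02 -3.3306e+02  0.0000e+00  2.1000e-01] 4.37 tray xy -2.4 0.1
carton [ 6.1662e+02  2.8360e+01  0.0000e+00 -5.0000e-02] 12.28 tray xy 190.0 331.1
```

View pics/end.png

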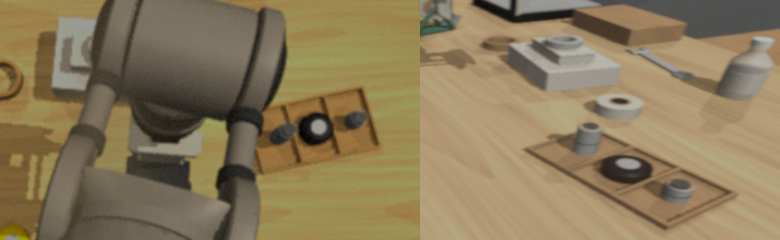

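View pics/w8.png

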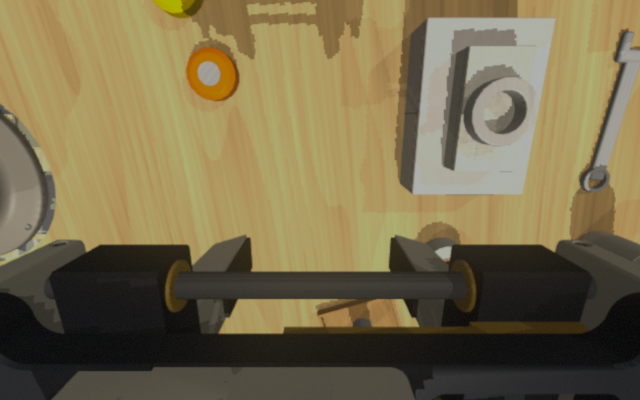

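The ring sits on the centre of the box at (499,111). In the side view both sockets stand upright and the cap lies flat, each in its own compartment. The tape and label rolls were never touched. I hand the job in.

```bash
python3 -c "
from plant import bot
print(bot.close_job())"
```

```text
the job is handed in; nothing more can be done
None
```

The job is handed in, with no verdict returned. In the last pictures the box and ring were stacked on the carton's centre and the long socket, cap and short socket stood in their compartments; the fits put the box, ring, long socket and cap within about 5 mm, the short socket was checked by eye only, and the tape and label rolls were not touched.

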